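# Reset the tripped breaker under the push-to-open cover

### The job

One of the three breakers in the grey bench supply box has tripped: its blue toggle leans forward, towards the outlets, while the other two lean back; the job needs only pressing and pushing with the fingertips, nothing is gripped. Press the smoked cover on its ribbed pad so that the push-to-open catch springs it ajar, swing the cover up and back until it stays fully open, push the tripped toggle over to on like its neighbours, then tip the cover down again and press it until the catch holds it shut. Leave the other two breakers on, treat the cover gently, and neither shift nor lift the things standing round the box.

Things in the scene. Friction and masses are not known exactly. Their poses are not given: they have to be found in the camera images.
- supply_box: Light grey breaker box screwed flat to the desk, 156 (x) x 240 (y) x 63 mm high to the top of its 6 mm walls, under a smoked see-through cover. Origin: centre of its underside. x points from the front wall (three white outlets; x = -78 mm, the robot's side) to the hinge at the back, y left, z up. Inside, a dark deck at z = 46 mm. Turned up to 0.25 rad.
- cover (a joint): Hinge angle (rad) of the smoked cover, 0.16 kg: about 0.01 shut, on the locked catch, negative pressed in (at most -0.07), about 0.165 ajar on the sprung catch (front edge 26 mm higher), 1.57 upright, 1.85 fully open against its stop, where it stays by its own weight. Let go between 0.17 and 1.5 it falls back to ajar.
- catch (a joint): Travel (m) of the push-to-open catch, a sprung white plunger 9 mm thick at box x = -50, y = +98 mm that lifts the cover: about 0.001 locked in, +0.020 sprung out (tip 88 mm above the desk), down to -0.0085 (stop) pushed in. From locked, pushing it in past -0.0055 and letting go releases it; from sprung out, the same locks it. It pushes back with 2.3 N (out) to 5 N (in).
- press_pad (a point): Centre of the light ribbed pad (30 x 26 mm) on the cover's top face near its front left corner, over the catch: box x = -68, y = +98, z = 78 mm when shut. It moves with the cover. From shut, the catch works once the pad is 6.5 to 7 mm down (about 4 N) and the hard stop comes at 9.7 mm; a shorter push does nothing. Under it a dark boss, 20 x 24 mm, hangs 6 mm below the plate.
- cover_edge (a point): Middle of the cover's front edge, at the bottom of the 3.5 mm thick front skirt: box x = -85.5, y = 0, z = 62 mm when shut. It moves with the cover; 158 mm from the hinge axis.
- cover_hinge (a point): Middle of the cover's hinge axis: box x = +72, y = 0, z = 76 mm; the axis runs along y, the front edge rises and swings back over it. The cover is a 4 mm plate, when shut from box x = -87 to +73, y = -124.5 to +124.5 mm, top face z = 78 mm, with a 12 mm skirt hanging below it at the front and both sides.
- toggle_1 (a joint): Angle (rad) of the toggle of breaker 1, the tripped one: 0 off (leans 0.6 rad towards the front wall), 1.2 on (leans 0.6 rad towards the hinge). It snaps over at 0.6 and stays; about 6 to 8 N at its tip. A blue bar 24 mm wide (y), 7 mm thick, with a red mark on its back face that shows from above when off; tip 26 mm from its pivot, which lies at box x = 0, z = 46 mm.
- toggle_2 (a joint): Angle of the toggle of breaker 2, the same kind; starts on, at 1.2.
- toggle_3 (a joint): Angle of the toggle of breaker 3, the same kind; starts on, at 1.2.
- toggle_1_tip (a point): Middle of the tip of breaker 1's toggle; off: box x = -15, z = 67 mm; on: x = +15. Its white breaker (36 mm wide, raised face at z = 52 mm) sits at box y = +42, -14 or -70 mm, by chance; the other two take the other places.
- toggle_2_tip (a point): Middle of the tip of breaker 2's toggle.
- toggle_3_tip (a point): Middle of the tip of breaker 3's toggle.
- ink_bottle_3: Bystander: white ink bottle with black cap, 39 x 39 x 90 mm, left of the box. Origin: centre of its underside.
- tape_measure: Bystander: yellow and black pocket tape, 62 x 73 x 35 mm, right of the box. Origin: centre of its underside.
- stapler: Bystander: blue desk stapler, 30 x 136 x 49 mm. Origin: centre of its underside.
- tool_cup: Bystander: dark empty pen cup, 78 x 78 x 96 mm. Origin: centre of its underside.
- screwdriver: Bystander: red screwdriver, 27 x 192 x 23 mm, lying. Origin: centre of its underside.
- rubber: Bystander: blue and white eraser, 18 x 42 x 11 mm. Origin: centre of its underside.
- pencil: Bystander: yellow pencil, 168 mm, lying at the desk's front edge. Origin: centre of its underside.

How it is judged (in metres and radians):
On the way, in this order (a step that is already met when the one before it is completed fails the run):
1. the catch, pressed and let go, has sprung out and the cover stands ajar on it (value of joint catch above 0.016 m and value of joint cover between 0.11 and 0.35 rad), for 0.2 s.
2. the cover stands fully open, the breaker not yet touched (value of joint cover above 1.6 rad and value of joint toggle_1 below 0.3 rad), for 0.2 s.
3. the tripped breaker is on, the cover still open (value of joint toggle_1 above 1.1 rad and value of joint cover above 1.5 rad), for 0.2 s.
At the end, for the whole second after the job is handed in: The cover lies shut and still (within 0.04 rad of level), held by the locked-in catch (joint catch between -4 and +5 mm), and all three toggles are on (above 1.1 rad) (value of joint cover between -0.04 and 0.04 rad and value of joint catch between -0.004 and 0.005 m and value of joint each of toggle_1, toggle_2, toggle_3 above 1.1 rad and angular speed of cover below 0.1 rad/s); the robot touches nothing.
It fails at once if one of the two good breakers is switched off (value of joint any of toggle_2, toggle_3 below 0.6 rad).
It fails at once if the cover is forced (more than 45 N from the fingers) (contact force between the fingers and cover above 45 N).
It fails at once if something standing round the box is lifted by more than 20 mm or shifted by more than 30 mm (distance of any of ink_bottle_3, tape_measure, stapler, tool_cup, screwdriver, rubber, pencil from where it was at the start of the episode above 0.03 m or height (world z) of any of ink_bottle_3, tape_measure, stapler, tool_cup, screwdriver, rubber, pencil above 0.02 m).
It also fails if it takes over 72 s, if anything falls off the work surface, if the arm or the gripper's body presses on something with over 40 N, if the wrist force passes 120 N, or if a joint passes its speed limit or range.

### The arm

A 6-joint arm with a two-finger parallel gripper is mounted at the origin on a cart in front of the work surface, level with it; the furniture and walls round the work are solid. World frame = base frame: x ahead of the robot, y to its left, z up, the work surface at z = 0. Lengths are in m, angles in degrees, forces in N, time in s.
With the tool pointing down it reaches from about 0.35 to 0.725 m from the base axis. Payload 6 kg.
Tool frame: the origin (TCP) lies at the very end of the fingers, on their centre line; the grasp point (between the pads) lies 19 mm behind it (pinch_z is the distance from the TCP to the grasp point, in m); z points along the fingers, y is the line along which they close (so a half turn about z gives the same grasp; the last joint's range is limited). The gripper opens to 85 mm and grips with 20 to 120 N. Pads are 22 mm wide; open, the fingers measure 114 mm over their backs; the gripper's body (76 mm by 85 mm) begins 54 mm behind the grasp point. The pads swing forward as they close: fully open they stand 13 mm farther back than shut.
Start: joints at [-50.781, 2.303, 4.859, 0, -92.561, -19.12], TCP at [0.206, -0.563, 0.231] pointing down, gripper open.
Joint ranges: [-146.85, 146.85], [-73.84, 115.35], [-62.03, 85.46], [-188.31, 113.3], [-161.28, -10.13], [-171.36, 171.36]. Speed limits (degrees/s): [147.25, 147.25, 172.46, 180, 180, 180].

### API

Orientations are given as [roll, pitch, yaw] about the fixed x, y, z axes, in that order (R = Rz(yaw) Ry(pitch) Rx(roll)).
In Python, from bench import * gives the robot as it stands.
- The arm moves only by the tool drive_tool, never from a script. Its argument "moves" is a list of rows, each an object of numbers: "tx", "ty", "tz": the shift along the tool's x, y, z in mm; "wx", "wy", "wz": the turn, a rotation vector about the tool's x, y, z in rad; "jaw": the finger opening in mm, from 0 to 85.4. A call has 1 to 5 rows; each row shifts and turns the commanded pose from where the row before left it, along the tool's axes as they then stand; what a row does not reach is not made up. A row lasts 1/12 s, in which the tool goes at most 41.7 mm and 7.16 degrees, less where a joint would pass 70% of its speed; a pose out of reach is approached as far as the arm can. A call with a gripper value outside its range is refused whole. The fingers move at their own pace and stop on an object; "squeeze" is the grip in N (left out, the last holds). Time passes only in rows, so rows that do not move let the fingers close. It gives the time, the measured TCP pose, the force, the opening and the grip force at its end, in the units of the state.
- state(): the state, without advancing time (a new reading comes with each control period).
- get_image(name): name is "scene" or "top" or "wrist"; returns the picture (420x560x3 uint8, red, green, blue); there is no depth.
- get_calibration(name): a dict with "fovy" (degrees; the focal length in pixels is half the picture's height over the tangent of half this angle, whatever the lens; pixels are square), "cx", "cy" (the principal point, pixels), "R" (3x3) and "t" (3): a world point X has camera coordinates R X + t. Camera axes: x right, y down, z forward; pixel columns grow to the right and rows downward; lengths in m; the calibration is good to about 2 mm. A picture is of the moment at which its call begins: read the wrist's pose just before it. get_calibration takes no time and is no camera call; for the wrist camera it gives the pose at the moment of the call.
- sign_off(): hands the job in; it is judged then, once.
Trained networks look in the newest picture that a camera, given by its name, has taken for a name from the list of things; names that differ only in an ending like _2 or _b are one class to them, and where a whole thing is asked for, a point or a joint stands for the part that bears it (a point fixed in the world has none). Each returns a list of dicts, best first, with "score" (0 to 1); they miss things now and then, are a little off and sometimes report something else, mostly with a low value. They report only what shows in the picture. A call takes as long as a camera call.
- regions_of(camera, target): "mask" (420x560 bool, what is visible of it) and "box" ([left, top, width, height] in pixels, round what is visible of it).
The state is a dict: "time": time; "joints": joint angles; "joint_velocities": joint speeds; "joint_efforts": joint torques, N m; "tool_pos": TCP position; "tcp_rot": TCP orientation; "force": force on the tool from outside, world axes, zero at the start; "wrist_torque": the same for the moment, N m; "grip_width": finger opening in m; "grip_force": force on a finger pad.
Only numpy, scipy, OpenCV 4.12 (cv2) and the standard library are available. Lean on these libraries where they do the work, as an engineer would, in place of code of your own. Each camera call takes 0.05 s, during which the arm holds its last target. There are 200 camera calls.

## Working session

There is one attempt and no reset: what is moved stays moved. The work goes in short steps, Python scripts to look and compute and a tool call to move; the robot and the scene stay as the last step left them, time stands still between calls to the robot, and variables do not carry over. Pictures are saved under pics/ and viewed, at most 10 in all, crops included, and the job is handed in when it is done.

Besides the shell and the picture viewer there is one more tool, called after ">>>" in YAML: its name, and indented under it one key for each argument. drive_tool: Moves the arm, as the interface text tells. Its arguments: {"type":"object","properties":{"moves":{"type":"array","items":{"type":"object","properties":{"tx":{"type":"number"},"ty":{"type":"number"},"tz":{"type":"number"},"wx":{"type":"number"},"wy":{"type":"number"},"wz":{"type":"number"},"jaw":{"type":"number"}}}},"squeeze":{"type":"number"}},"required":["moves"]}

```bash
mkdir -p pics; ls
python3 - <<'E'
from bench import *
import cv2
s=state();print(s['time'],s['tool_pos'],s['tcp_rot'],s['force'])
a=get_image("scene");b=get_image("top")
cv2.imwrite("pics/a.png",a[:,:,::-1]);cv2.imwrite("pics/b.png",b[:,:,::-1])
for c in("scene","top"):
  k=get_calibration(c);print(c,k)
  for n in("supply_box","cover","press_pad","toggle_1","ink_bottle_3","tool_cup","stapler"):
    for r in regions_of(c,n)[:3]:print(n,round(r["score"],2),r["box"])
E
```

```text
pics
0.0 [ 0.20615755 -0.56312523  0.23028565] [ 1.79900136e+02 -6.44167714e-03 -1.59899885e+02] [ 0.56213731 -0.06260284  0.80255423]
scene {'fovy': 50.92140872111902, 'cx': 277.98849548714014, 'cy': 210.76133136860835, 'R': array([[-0.56942122, -0.82203287, -0.00462971],
       [-0.61458249,  0.42944736, -0.66171242],
       [ 0.54593758, -0.37394775, -0.74974345]]), 't': array([0.25558956, 0.36961236, 0.89900305])}
supply_box 0.77 [253.3, 153.8, 102.1, 84.9]
cover 0.96 [255.8, 155.8, 94.1, 70.6]
press_pad 0.84 [254.7, 153.0, 95.6, 72.9]
ink_bottle_3 0.63 [239.8, 212.4, 15.0, 23.8]
tool_cup 0.79 [110.6, 208.7, 41.1, 46.6]
stapler 0.72 [135.1, 256.1, 57.0, 23.3]
stapler 0.21 [257.9, 153.6, 93.7, 73.0]
top {'fovy': 51.44098879004275, 'cx': 276.6251226507024, 'cy': 207.45603900612812, 'R': array([[ 0.00234507, -0.99985539,  0.01684334],
       [-0.98649824, -0.00507129, -0.16369332],
       [ 0.16375507, -0.01623206, -0.98636748]]), 't': array([-0.03748011,  0.50435666,  1.1386599 ])}
cover 0.56 [274.1, 162.7, 96.0, 69.3]
press_pad 0.97 [273.5, 162.0, 97.8, 72.1]
ink_bottle_3 0.52 [244.8, 190.2, 12.4, 17.4]
tool_cup 0.89 [136.6, 129.3, 41.5, 37.1]
stapler 0.62 [142.9, 175.3, 44.6, 34.4]
```

Run:
```python
import cv2,numpy as np
a=cv2.imread("pics/a.png");b=cv2.imread("pics/b.png")
A=cv2.resize(a[130:280,210:390],(720,600),interpolation=2)
cv2.imwrite("pics/a1.png",A)
cv2.imwrite("pics/b1.png",cv2.resize(b[140:260,230:390],(800,600),interpolation=2))
```

```text
(no output)
```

View pics/b.png

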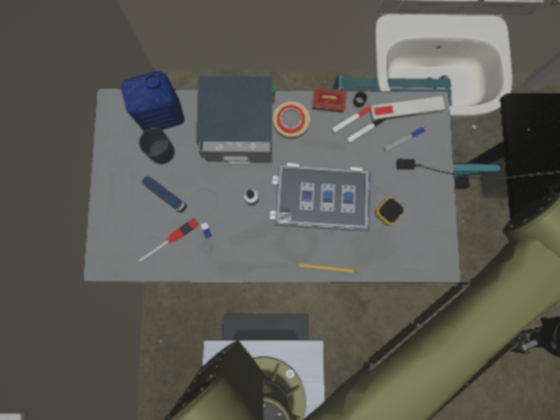

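View pics/b1.png

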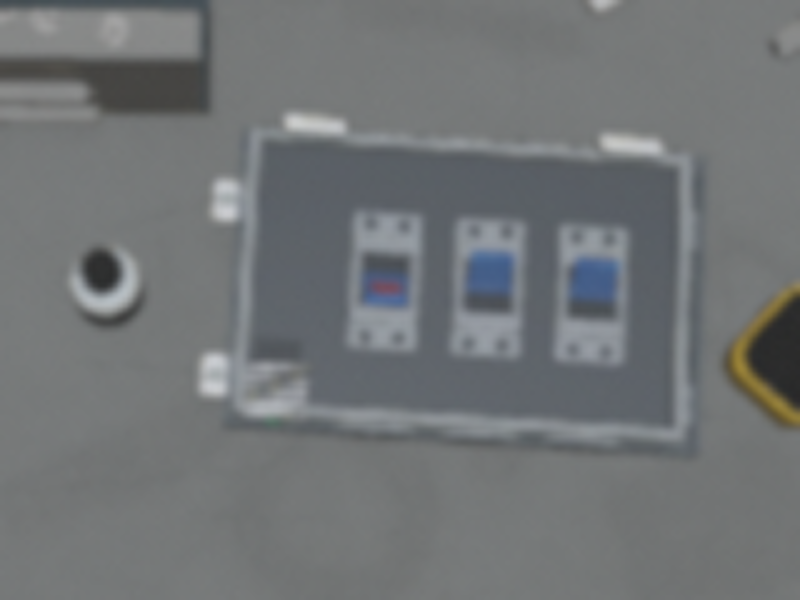

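View pics/a1.png

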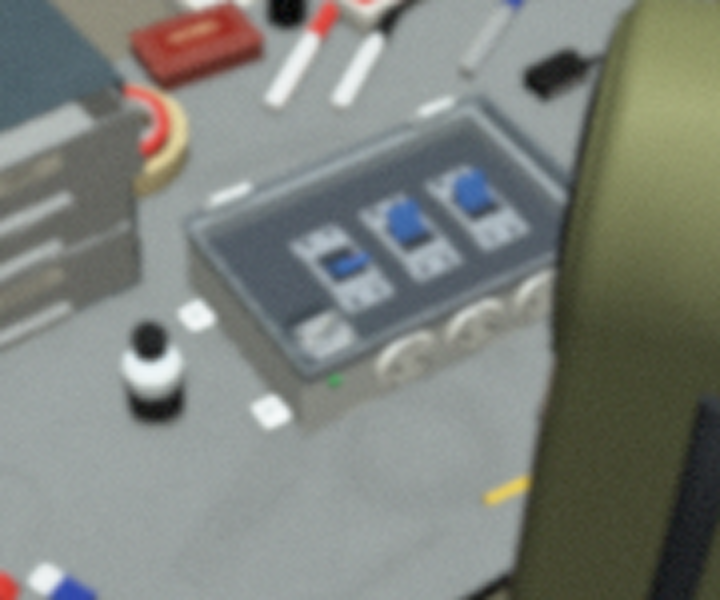

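The top view shows the tripped toggle (red mark) on the left breaker, near crop (385,285). The pad is at crop (272,388) and the bottle stands left of the box.

```bash
cat > h.py <<'E'
import numpy as np
from bench import *
def foc(k): return 210/np.tan(np.radians(k["fovy"]/2))
def ray(k,u,v):
    d=np.array([(u-k["cx"])/foc(k),(v-k["cy"])/foc(k),1]);R=np.array(k["R"])
    return -R.T@k["t"],R.T@d
def onz(k,u,v,z):
    o,d=ray(k,u,v);return o+d*(z-o[2])/d[2]
def tri(o1,d1,o2,d2):
    A=np.c_[d1,-d2];s=np.linalg.lstsq(A,o2-o1,rcond=None)[0]
    p,q=o1+s[0]*d1,o2+s[1]*d2;return (p+q)/2,np.linalg.norm(p-q)
E
python3 - <<'E'
from h import *
from scipy.optimize import least_squares
T=get_calibration("top");S=get_calibration("scene")
t=lambda u,v:(230+u/5,140+v/5)
s=lambda u,v:(210+u/4,130+v/4)
obs=[(T,t(250,128),73,124.5,78),(T,t(700,152),73,-124.5,78),(T,t(228,428),-87,124.5,70),(T,t(693,455),-87,-124.5,70),
(T,t(272,388),-68,98,78),(S,s(325,333),-68,98,78),(T,t(385,282),0,42,52),(T,t(487,288),0,-14,52),(T,t(592,294),0,-70,52),
(S,s(185,218),73,124.5,78),(S,s(305,375),-87,124.5,72),(S,s(480,97),73,-124.5,78)]
def res(p):
    c,q=np.cos(p[3]),np.sin(p[3]);o=[]
    for k,uv,x,y,z in obs:
        X=np.array([p[0]+(c*x-q*y)/1e3,p[1]+(q*x+c*y)/1e3,p[2]+z/1e3])
        C=k["R"]@X+k["t"];o+=[foc(k)*C[0]/C[2]+k["cx"]-uv[0],foc(k)*C[1]/C[2]+k["cy"]-uv[1]]
    return np.array(o)
f=least_squares(res,[.55,-.15,0,0],loss="soft_l1");print(f.x);print(res(f.x).reshape(-1,2).round(1))
print(tri(*ray(T,*t(272,388)),*ray(S,*s(325,333))))
for n,u,v,z in(("ink",105,285,.05),("tape",800,355,.035),("tower",210,110,.05)):print(n,onz(T,*t(u,v),z))
E
```

```text
[ 0.53382566 -0.16029245 -0.00842238 -0.06138158]
[[-1.3 -0.1]
 [ 1.1  1.2]
 [-0.7 -0.8]
 [ 0.1 -0. ]
 [ 1.   0.4]
 [ 0.2  0.8]
 [ 0.1 -0.5]
 [ 0.2 -0.3]
 [-0.2 -0.2]
 [-0.8 -0. ]
 [ 0.3  0.9]
 [ 0.2 -1.5]]
(array([ 0.47160219, -0.0561531 ,  0.07472195]), np.float64(0.0017269257438850799))
ink [0.53137676 0.03372731 0.05      ]
tape [ 0.49741215 -0.34556323  0.035     ]
tower [ 0.62914609 -0.02251171  0.05      ]
```

>>> drive_tool:
  moves:
    - {"tx":-30,"ty":27,"jaw":0}
    - {"tx":-30,"ty":27,"jaw":0}
    - {"tx":-30,"ty":27,"jaw":0}
    - {"tx":-30,"ty":27,"jaw":0}
    - {"tx":-30,"ty":27,"jaw":0}
  squeeze: 20

```text
invalid input
```

>>> drive_tool:
  moves:
    - {"tx":-30,"ty":27}
    - {"tx":-30,"ty":27}
    - {"tx":-30,"ty":27}
    - {"tx":-30,"ty":27}
    - {"tx":-30,"ty":27}

```text
invalid input
```

>>> drive_tool:
  moves:
    - {"tx":-30,"ty":28,"wz":0.1}
    - {"tx":-30,"ty":30,"wz":0.1}
    - {"tx":-30,"ty":30,"wz":0.1}
    - {"wz":0.11}
    - {}

```text
invalid input
```

>>> drive_tool:
  moves:
    - {"tx":-30,"ty":27,"tz":0,"wx":0,"wy":0,"wz":0,"jaw":0}
    - {"tx":-30,"ty":27,"tz":0,"wx":0,"wy":0,"wz":0,"jaw":0}
  squeeze: 20

```text
time: 0.97
tool_pos: [0.2434, -0.4919, 0.2297]
tcp_rot: [179.9, -0.1, -160.1]
force: [1.9, -0.3, 0.8]
grip_width: 0.064
grip_force: 0.0
```

>>> drive_tool:
  moves:
    - {"tx":-30,"ty":27,"tz":0,"wx":0,"wy":0,"wz":0,"jaw":0}
    - {"tx":-30,"ty":27,"tz":0,"wx":0,"wy":0,"wz":0,"jaw":0}
    - {"tx":-30,"ty":27,"tz":0,"wx":0,"wy":0,"wz":0,"jaw":0}
    - {"tx":-30,"ty":27,"tz":0,"wx":0,"wy":0,"wz":0,"jaw":0}
    - {"tx":-30,"ty":27,"tz":0,"wx":0,"wy":0,"wz":0,"jaw":0}

```text
time: 1.38
tool_pos: [0.3388, -0.3121, 0.2316]
tcp_rot: [-180.0, 0.0, -159.9]
force: [1.4, -0.5, -0.1]
grip_width: 0.0011
grip_force: 0.0
```

>>> drive_tool:
  moves:
    - {"tx":-30,"ty":27,"tz":0,"wx":0,"wy":0,"wz":0,"jaw":0}
    - {"tx":-30,"ty":27,"tz":0,"wx":0,"wy":0,"wz":0,"jaw":0}
    - {"tx":-30,"ty":27,"tz":0,"wx":0,"wy":0,"wz":0,"jaw":0}
    - {"tx":-30,"ty":27,"tz":0,"wx":0,"wy":0,"wz":0,"jaw":0}
    - {"tx":0,"ty":0,"tz":0,"wx":0,"wy":0,"wz":0.1,"jaw":0}

```text
time: 1.8
tool_pos: [0.4162, -0.166, 0.2309]
tcp_rot: [179.9, 0.1, -165.2]
force: [-1.0, -1.0, -0.3]
grip_width: 0.0002
grip_force: 0.0
```

>>> drive_tool:
  moves:
    - {"tx":0,"ty":0,"tz":0,"wx":0,"wy":0,"wz":0.1,"jaw":0}
    - {"tx":0,"ty":0,"tz":0,"wx":0,"wy":0,"wz":0.1,"jaw":0}
    - {"tx":0,"ty":0,"tz":0,"wx":0,"wy":0,"wz":0.11,"jaw":0}
    - {"tx":0,"ty":0,"tz":0,"wx":0,"wy":0,"wz":0,"jaw":0}

```text
time: 2.13
tool_pos: [0.4141, -0.1709, 0.2314]
tcp_rot: [180.0, 0.0, 176.4]
force: [-0.5, -0.7, -0.7]
grip_width: 0.0002
grip_force: 0.0
```

Run:
```python
from h import *
import cv2
s=state();print(s['time'],s['tool_pos'],s['tcp_rot'],s['force'],s['joints'])
k=get_calibration("wrist");print(k)
w=get_image("wrist");cv2.imwrite("pics/w1.png",w[:,:,::-1])
```

```text
2.1333 [ 0.41409039 -0.17092942  0.2314341 ] [1.79994464e+02 1.50974440e-02 1.76412453e+02] [-0.46172669 -0.7026751  -0.69887438] [ 3.58364325e+00 -2.14780719e+01 -1.60441411e+01 -3.62454816e-03
 -9.54182604e+01 -9.71715326e+01]
{'fovy': 64.69239771130765, 'cx': 281.73504993971403, 'cy': 204.12767245330454, 'R': array([[ 6.23077865e-02,  9.98056972e-01,  1.42828755e-04],
       [ 9.60913686e-01, -6.00276413e-02,  2.70262042e-01],
       [ 2.69745488e-01, -1.67021835e-02, -9.62786793e-01]]), 't': array([ 0.14485772, -0.44367974,  0.26433244])}
```

View pics/w1.png

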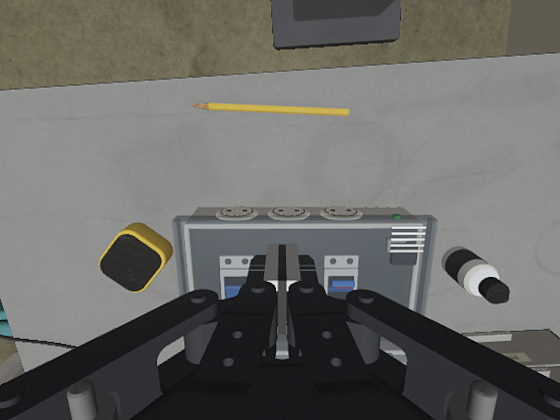

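The wrist view has image up pointing towards the robot. The pad's ribs are at about (407,239), the cover's front corners at (176,218) and (434,217), and the tripped toggle at (342,288).

Run:
```python
from h import *
k=get_calibration("wrist");T=get_calibration("top")
for n,u,v,z in(("pad",407,239,.078),("R",176,218,.078),("L",434,217,.078),("tog",342,285,.067),("ink",494,290,.09)):print(n,onz(k,u,v,z).round(4))
print(tri(*ray(k,407,239),*ray(T,284.4,217.6)))
p=np.array([.5338,-.1603]);a=-.0614;R=np.array([[np.cos(a),-np.sin(a)],[np.sin(a),np.cos(a)]])
for q in((-68,98),(-87,-124.5),(-87,124.5),(-15,42)):print(q,p+R@np.array(q)/1e3)
```

```text
pad [ 0.4704 -0.0543  0.078 ]
R [ 0.4369 -0.2719  0.078 ]
L [ 0.4496 -0.03    0.078 ]
tog [ 0.5223 -0.1149  0.067 ]
ink [0.5228 0.0269 0.09  ]
(array([ 0.47093118, -0.05491067,  0.07850058]), np.float64(0.001690657469765967))
(-68, 98) [ 0.47194156 -0.05831209]
(-87, -124.5) [ 0.43932444 -0.27922695]
(-87, 124.5) [ 0.45460344 -0.03069616]
(-15, 42) [ 0.52140545 -0.11745872]
```

>>> drive_tool:
  moves:
    - {"tx":-16,"ty":38,"tz":0,"wx":0,"wy":0,"wz":0,"jaw":0}
    - {"tx":-16,"ty":38,"tz":0,"wx":0,"wy":0,"wz":0,"jaw":0}
    - {"tx":-16,"ty":38,"tz":0,"wx":0,"wy":0,"wz":0,"jaw":0}
    - {"tx":-2,"ty":4,"tz":36,"wx":0,"wy":0,"wz":0,"jaw":0}
    - {"tx":0,"ty":0,"tz":40,"wx":0,"wy":0,"wz":0,"jaw":0}

```text
time: 2.6
tool_pos: [0.4731, -0.0541, 0.1567]
tcp_rot: [179.9, 0.3, 177.0]
force: [1.4, 1.0, -0.4]
grip_width: 0.0
grip_force: 0.0
```

>>> drive_tool:
  moves:
    - {"tx":0,"ty":0,"tz":40,"wx":0,"wy":0,"wz":0,"jaw":0}
    - {"tx":0,"ty":0,"tz":25,"wx":0,"wy":0,"wz":0,"jaw":0}
    - {"tx":0,"ty":0,"tz":5,"wx":0,"wy":0,"wz":0,"jaw":0}
    - {"tx":0,"ty":0,"tz":0,"wx":0,"wy":0,"wz":0,"jaw":0}

```text
time: 2.93
tool_pos: [0.4701, -0.0567, 0.0842]
tcp_rot: [-179.9, -0.2, 176.7]
force: [-0.6, 0.1, 0.7]
grip_width: 0.0
grip_force: 0.0
```

>>> drive_tool:
  moves:
    - {"tx":0,"ty":0,"tz":3,"wx":0,"wy":0,"wz":0,"jaw":0}
    - {"tx":0,"ty":0,"tz":3,"wx":0,"wy":0,"wz":0,"jaw":0}
    - {"tx":0,"ty":0,"tz":3,"wx":0,"wy":0,"wz":0,"jaw":0}
    - {"tx":0,"ty":0,"tz":2,"wx":0,"wy":0,"wz":0,"jaw":0}
    - {"tx":0,"ty":0,"tz":0,"wx":0,"wy":0,"wz":0,"jaw":0}

```text
time: 3.35
tool_pos: [0.4721, -0.0562, 0.0756]
tcp_rot: [180.0, 0.2, 176.6]
force: [2.2, 0.4, 2.6]
grip_width: 0.0001
grip_force: 1.6
```

>>> drive_tool:
  moves:
    - {"tx":0,"ty":0,"tz":2,"wx":0,"wy":0,"wz":0,"jaw":0}
    - {"tx":0,"ty":0,"tz":2,"wx":0,"wy":0,"wz":0,"jaw":0}
    - {"tx":0,"ty":0,"tz":1,"wx":0,"wy":0,"wz":0,"jaw":0}
    - {"tx":0,"ty":0,"tz":0,"wx":0,"wy":0,"wz":0,"jaw":0}

```text
time: 3.68
tool_pos: [0.4717, -0.0562, 0.0699]
tcp_rot: [180.0, 0.1, 176.6]
force: [3.3, -0.9, 3.7]
grip_width: 0.0001
grip_force: 1.9
```

>>> drive_tool:
  moves:
    - {"tx":0,"ty":0,"tz":1,"wx":0,"wy":0,"wz":0,"jaw":0}
    - {"tx":0,"ty":0,"tz":0,"wx":0,"wy":0,"wz":0,"jaw":0}

```text
time: 3.85
tool_pos: [0.4717, -0.0562, 0.069]
tcp_rot: [180.0, 0.1, 176.6]
force: [3.9, -0.5, 5.3]
grip_width: 0.0004
grip_force: 2.5
```

>>> drive_tool:
  moves:
    - {"tx":0,"ty":0,"tz":-10,"wx":0,"wy":0,"wz":0,"jaw":0}
    - {"tx":0,"ty":0,"tz":-15,"wx":0,"wy":0,"wz":0,"jaw":0}
    - {"tx":0,"ty":0,"tz":-30,"wx":0,"wy":0,"wz":0,"jaw":0}
    - {"tx":20,"ty":-20,"tz":-30,"wx":0,"wy":0,"wz":0,"jaw":0}
    - {"tx":20,"ty":-20,"tz":-30,"wx":0,"wy":0,"wz":0,"jaw":0}

```text
time: 4.27
tool_pos: [0.4268, -0.0938, 0.1832]
tcp_rot: [-180.0, -0.3, 176.7]
force: [1.7, -0.1, 0.3]
grip_width: -0.0001
grip_force: 0.0
```

Run:
```python
from h import *
import cv2
s=state();print(s['time'],s['tool_pos'],s['tcp_rot'],s['force'],s['joints'])
w=get_image("wrist");a=get_image("scene")
A=cv2.resize(a[130:280,210:390],(480,400),interpolation=2)
cv2.imwrite("pics/w2.png",np.hstack([cv2.resize(w,(480,400))[:, :320],A])[:,:,::-1])
cv2.imwrite("pics/w2.png",np.hstack([cv2.resize(w[150:350,160:460],(400,400)),A[:,:400]])[:,:,::-1])
```

```text
4.2667 [ 0.42677089 -0.09382426  0.1831614 ] [-179.96873908   -0.31128106  176.69993896] [ 1.67135827 -0.13402468  0.27605099] [ 1.42680662e+01 -2.34264281e+01 -2.24559179e+01 -6.41695448e-02
 -9.12767079e+01 -1.07569301e+02]
```

View pics/w2.png

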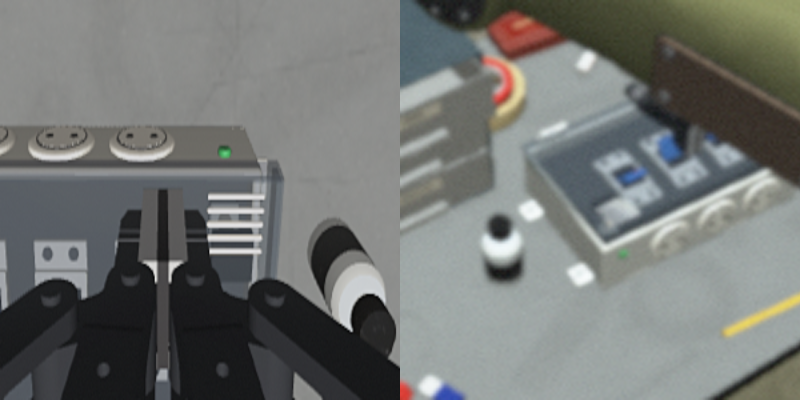

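Run:
```python
from h import *
k=get_calibration("wrist")
for z in (.078,.09,.101):print(z,onz(k,337,260,z).round(4))
```

```text
0.078 [ 0.4833 -0.0528  0.078 ]
0.09 [ 0.4774 -0.0546  0.09  ]
0.101 [ 0.4721 -0.0563  0.101 ]
```

The pad now sits at z≈0.101, so the cover is ajar. Next I plan the lift, with the fingers tilted 45° under the skirt.

```bash
cat >> h.py <<'E'
O=np.array([.5325,-.158,0]);A=-.0615
B=np.array([[np.cos(A),-np.sin(A),0],[np.sin(A),np.cos(A),0],[0,0,1]])
from scipy.spatial.transform import Rotation as Ro
def boxpose():
    s=state();R=B.T@Ro.from_euler('xyz',s['tcp_rot'],degrees=True).as_matrix()
    p=B.T@(np.array(s['tool_pos'])-O)*1e3;return p,R
def rot(phi):  # phi deg below horizontal
    f=np.radians(phi);z=np.array([np.cos(f),0,-np.sin(f)]);y=np.array([0,1,0]);return np.c_[np.cross(y,z),y,z]
def rows(wps,p=None,R=None):
    if p is None:p,R=boxpose()
    print("at",p.round(1),"phi",np.degrees(np.arctan2(-R[2,2],R[0,2])).round(1))
    for *q,phi in wps:
        d=R.T@(np.array(q)-p);w=Ro.from_matrix(R.T@rot(phi)).as_rotvec()
        print([float(round(v,1)) for v in d],[float(round(v,3)) for v in w],"n",np.ceil(max(np.linalg.norm(d)/41,np.linalg.norm(w)/.12)))
        p,R=np.array(q),rot(phi)
def edge(th): return 72-157.5*np.cos(th)-14*np.sin(th),76+157.5*np.sin(th)-14*np.cos(th)
def under(th,phi,y,s=18,h=11):
    f=np.radians(phi);d=np.array([np.cos(f),-np.sin(f)]);n=np.array([np.sin(f),np.cos(f)])
    e=np.array(edge(th))+s*d-h*n;return e[0],y,e[1],phi
E
python3 - <<'E'
from h import *
rows([(-150,20,130,45),(-130,20,72,45),(-90,20,72,45),under(.165,45,20)])
print(under(.165,45,20))
E
```

```text
at [-108.    55.8  189.1] phi 89.6
[42.5, -35.8, 58.8] [0.001, -0.779, 0.001] n 7.0
[26.9, 0.0, 55.2] [0.0, 0.0, 0.0] n 2.0
[-28.3, 0.0, 28.3] [0.0, 0.0, 0.0] n 1.0
[-3.4, 0.0, 9.7] [0.0, 0.0, 0.0] n 1.0
(np.float64(-80.71067613261064), 20, np.float64(67.55378850174199), 45)
```

>>> drive_tool:
  moves:
    - {"tx":21,"ty":-18,"tz":30,"wx":0,"wy":0,"wz":0,"jaw":0}
    - {"tx":21,"ty":-18,"tz":29,"wx":0,"wy":0,"wz":0,"jaw":0}
    - {"tx":0,"ty":0,"tz":0,"wx":0,"wy":-0.11,"wz":0,"jaw":0}
    - {"tx":0,"ty":0,"tz":0,"wx":0,"wy":-0.11,"wz":0,"jaw":0}
    - {"tx":0,"ty":0,"tz":0,"wx":0,"wy":-0.11,"wz":0,"jaw":0}

```text
time: 4.78
tool_pos: [0.3838, -0.128, 0.1232]
tcp_rot: [-180.0, 18.7, 176.5]
force: [-2.1, 1.3, 2.2]
grip_width: 0.0
grip_force: 0.0
```

>>> drive_tool:
  moves:
    - {"tx":0,"ty":0,"tz":0,"wx":0,"wy":-0.11,"wz":0,"jaw":0}
    - {"tx":0,"ty":0,"tz":0,"wx":0,"wy":-0.11,"wz":0,"jaw":0}
    - {"tx":0,"ty":0,"tz":0,"wx":0,"wy":-0.11,"wz":0,"jaw":0}
    - {"tx":0,"ty":0,"tz":0,"wx":0,"wy":-0.12,"wz":0,"jaw":0}
    - {"tx":0,"ty":0,"tz":0,"wx":0,"wy":0,"wz":0,"jaw":0}

```text
time: 5.2
tool_pos: [0.4115, -0.1573, 0.1464]
tcp_rot: [178.4, 39.8, 176.4]
force: [-1.1, 0.1, 0.1]
grip_width: 0.0001
grip_force: 0.0
```

Run:
```python
from h import *
rows([(-130,20,72,45),(-92,20,72,45)]);print(state()['joints'])
```

```text
at [-120.9   -6.8  146.4] phi 50.2
[54.6, 25.3, 52.1] [0.027, -0.092, -0.002] n 2.0
[-26.9, 0.0, 26.9] [0.0, 0.0, 0.0] n 1.0
[  13.55462613  -73.80643896  -62.01589451   10.43668951  -63.32682947
 -107.99563567]
```

The tilt at this spot ran into joint limits, because the arm is folded too tightly. I back off a little, collect joint data and fit a simple reach model.

>>> drive_tool:
  moves:
    - {"tx":0,"ty":0,"tz":0,"wx":0.02,"wy":0.12,"wz":0,"jaw":0}
    - {"tx":0,"ty":0,"tz":0,"wx":0,"wy":0.12,"wz":0,"jaw":0}
    - {"tx":-20,"ty":0,"tz":0,"wx":0,"wy":0,"wz":0,"jaw":0}
    - {"tx":0,"ty":0,"tz":0,"wx":0,"wy":0,"wz":0,"jaw":0}

```text
time: 5.53
tool_pos: [0.4296, -0.1563, 0.1566]
tcp_rot: [179.6, 28.0, 176.8]
force: [-0.3, -0.0, -0.3]
grip_width: 0.0003
grip_force: 0.0
```

```bash
cat > kin.py <<'E'
from h import *
from scipy.optimize import least_squares
D=[([-50.781,2.303,4.859,0,-92.561,-19.12],[.2062,-.5631,.2303]),
([3.584,-21.478,-16.044,0,-95.418,-97.17],[.4141,-.1709,.2314]),
([14.267,-23.428,-22.456,0,-91.277,-107.57],[.4268,-.0938,.1832]),
([13.555,-73.806,-62.016,10.437,-63.327,-108],[.4115,-.1573,.1464])]
s=state();D.append((list(s['joints']),list(s['tool_pos'])))
print(np.round(s['joints'],2),boxpose())
def fk(j,p):
    a1,z0,L1,L2,o,T,d,c=p
    j=np.radians(j);ps=j[2]-j[1];ph=-(ps-0)-j[4]  # tool below horizontal: phi = -(psi)-J5 (J4~0)
    u=a1+L1*np.sin(j[1])+L2*np.cos(ps)-o*np.sin(ps)+T*np.cos(ph)
    z=z0+L1*np.cos(j[1])+L2*np.sin(ps)+o*np.cos(ps)-T*np.sin(ph)
    return np.array([u*np.cos(j[0])+d*np.sin(j[0]),u*np.sin(j[0])-d*np.cos(j[0]),z])
E
python3 - <<'E'
from kin import *
W=[1,1,1,.3,1]
x0=np.array([.1,.3,.35,.35,.03,.25,.196,0])
f=least_squares(lambda p:np.r_[np.concatenate([w*(fk(j,p)-x)*1e3 for (j,x),w in zip(D,W)]),(p-x0)*3],x0)
print(f.x.round(3));print(np.array([(fk(j,f.x)-x)*1e3 for j,x in D]).round(1))
E
```

```text
[  10.35  -51.5   -47.55    6.43  -66.66 -104.56] (array([-102.8586476 ,   -4.62411361,  156.57856267]), array([[-0.88294629, -0.00915734,  0.4693847 ],
       [-0.00505275,  0.9999372 ,  0.01000344],
       [-0.46944683,  0.00646082, -0.88293711]]))
[-0.115  0.117  0.376  0.662  0.037  0.326  0.206  0.   ]
[[-12.1  -0.4   3. ]
 [  0.5  -9.5   9.1]
 [  6.4  -8.5   1.2]
 [ -6.9  43.   -8.2]
 [ -1.5  25.2 -12.6]]
```

```bash
cat >> kin.py <<'E'
def E(ax,a): return Ro.from_euler(ax,a,degrees=True).as_matrix()
def fk2(j,p,s4):
    a1,z0,L1,L2,o,T,d,e=p
    R1=E('z',j[0]);R2=R1@E('y',j[1]);R3=R1@E('y',j[1]-j[2]);R4=R3@E('x',s4*j[3]);R5=R4@E('y',-j[4])
    P=R1@[a1,-d,0]+[0,0,z0]+R2@[0,0,L1]+R3@[L2,0,o]+R5@[T,0,0]+R4@[0,-e,0]
    return P,R5
E
python3 - <<'E'
from kin import *
x0=np.array([.05,.2,.35,.4,.03,.25,.196,0])
for s4 in(1,-1):
  g=lambda p:np.r_[np.concatenate([(fk2(j,p,s4)[0]-x)*1e3 for j,x in D]),(p-x0)*3]
  f=least_squares(g,x0)
  print(s4,f.x.round(3));print(np.array([(fk2(j,f.x,s4)[0]-x)*1e3 for j,x in D]).round(1))
  print(fk2(D[-1][0],f.x,s4)[1][:,0],B@boxpose()[1][:,2])
E
```

```text
[  10.35  -51.5   -47.55    6.43  -66.66 -104.56] (array([-102.8586476 ,   -4.62411361,  156.57856267]), array([[-0.88294629, -0.00915734,  0.4693847 ],
       [-0.00505275,  0.9999372 ,  0.01000344],
       [-0.46944683,  0.00646082, -0.88293711]]))
1 [ 0.093  0.276  0.311  0.433 -0.211  0.17   0.414 -0.192]
[[-31.7  -1.7  -5. ]
 [ 29.7 -23.7  -5. ]
 [ 20.9 -21.3   4.6]
 [-15.2  49.6   1.8]
 [-25.6  21.    3.7]]
[ 0.43215415  0.18347986 -0.88293711] [ 0.46911214 -0.01886443 -0.88293711]
-1 [-0.001  0.153  0.399  0.552  0.001  0.346 -0.     0.197]
[[-0.1 -0.   0.6]
 [-0.1  0.1 -0.3]
 [ 0.1 -0.3 -0.2]
 [-0.   0.1  0.1]
 [ 0.1  0.2 -0.2]]
[ 0.46911214 -0.01886443 -0.88293711] [ 0.46911214 -0.01886443 -0.88293711]
```

```bash
cat >> kin.py <<'E'
P=[-.001,.153,.399,.552,.001,.346,0,.197]
LO=np.array([-146,-73,-61.2,-188,-160,-171]);HI=np.array([146,115,85,113,-11,171])
def ik(q,phi,j0=(5,-50,-47,5,-70)):
    w=O+B@np.array(q)/1e3;z=(B@rot(phi))[:,2]
    f=least_squares(lambda j:np.r_[(fk2(list(j)+[0],P,-1)[0]-w)*1e3,(fk2(list(j)+[0],P,-1)[1][:,0]-z)*300],j0,bounds=(LO[:5],HI[:5]))
    return f.x,np.abs(f.fun).max()
E
python3 - <<'E'
from kin import *
for y in(-80,-30,20,70,100):
  for phi in(45,52,60,68):
    o=[]
    for q in((-120,y,under(.165,phi,y)[2]),under(.165,phi,y)[:3],under(.5,phi,y)[:3],under(.8,phi,y)[:3]):
      j,e=ik(q,phi);o.append((round(e,1),j[1:3].round(0).tolist()))
    print(y,phi,o)
E
```

```text
[  10.35  -51.5   -47.55    6.43  -66.66 -104.56] (array([-102.8586476 ,   -4.62411361,  156.57856267]), array([[-0.88294629, -0.00915734,  0.4693847 ],
       [-0.00505275,  0.9999372 ,  0.01000344],
       [-0.46944683,  0.00646082, -0.88293711]]))
-80 45 [(np.float64(6.7), [-60.0, -61.0]), (np.float64(0.0), [-54.0, -61.0]), (np.float64(0.0), [-52.0, -55.0]), (np.float64(0.0), [-47.0, -49.0])]
-80 52 [(np.float64(0.0), [-57.0, -60.0]), (np.float64(0.0), [-47.0, -56.0]), (np.float64(0.0), [-46.0, -50.0]), (np.float64(0.0), [-41.0, -43.0])]
-80 60 [(np.float64(0.0), [-47.0, -53.0]), (np.float64(0.0), [-40.0, -49.0]), (np.float64(0.0), [-39.0, -43.0]), (np.float64(0.0), [-34.0, -37.0])]
-80 68 [(np.float64(0.0), [-39.0, -46.0]), (np.float64(0.0), [-32.0, -43.0]), (np.float64(0.0), [-31.0, -37.0]), (np.float64(0.0), [-28.0, -30.0])]
-30 45 [(np.float64(25.0), [-62.0, -61.0]), (np.float64(16.5), [-56.0, -61.0]), (np.float64(4.2), [-60.0, -61.0]), (np.float64(0.0), [-55.0, -56.0])]
-30 52 [(np.float64(12.1), [-61.0, -61.0]), (np.float64(3.8), [-55.0, -61.0]), (np.float64(0.0), [-54.0, -5
[... 1424 characters left out ...]
float64(0.0), [-46.0, -54.0]), (np.float64(0.0), [-43.0, -47.0]), (np.float64(0.0), [-38.0, -40.0])]
100 45 [(np.float64(43.1), [-62.0, -61.0]), (np.float64(34.7), [-55.0, -61.0]), (np.float64(24.1), [-59.0, -61.0]), (np.float64(10.7), [-59.0, -61.0])]
100 52 [(np.float64(34.2), [-60.0, -61.0]), (np.float64(25.0), [-54.0, -61.0]), (np.float64(11.3), [-59.0, -61.0]), (np.float64(0.0), [-57.0, -59.0])]
100 60 [(np.float64(17.7), [-59.0, -61.0]), (np.float64(7.9), [-54.0, -61.0]), (np.float64(0.0), [-54.0, -58.0]), (np.float64(0.0), [-47.0, -50.0])]
100 68 [(np.float64(0.0), [-56.0, -60.0]), (np.float64(0.0), [-47.0, -55.0]), (np.float64(0.0), [-44.0, -48.0]), (np.float64(0.0), [-38.0, -41.0])]
```

Run:
```python
from kin import *
y=-60
st=[(-120,y,150,55),(-122,y,72,55)]
a=under(.165,55,y,s=15)
w=st+[(a[0]-12,y,a[2]-3,55)]
for q in w: print(q,[v.round(1) for v in ik(q[:3],q[3])])
rows(w)
p,R=np.array(w[-1][:3]),rot(55)
lift=[]
for i,t in enumerate(np.arange(.165,1.75,.1)):
    ph=55 if t<.9 else min(55+ (t-.9)*60,98); lift.append(under(t,round(ph,0),y,s=15+min(i*1.5,12)))
for q in lift: print(np.degrees(0),[v.round(0) for v in ik(q[:3],q[3])])
rows(lift,p,R)
```

```text
[  10.35  -51.5   -47.55    6.43  -66.66 -104.56] (array([-102.8586476 ,   -4.62411361,  156.57856267]), array([[-0.88294629, -0.00915734,  0.4693847 ],
       [-0.00505275,  0.9999372 ,  0.01000344],
       [-0.46944683,  0.00646082, -0.88293711]]))
(-120, -60, 150, 55) [array([ -0.4, -57.1, -51.3,   2.1, -60.9]), np.float64(0.0)]
(-122, -60, 72, 55) [array([ -0.4, -58.7, -60.1,   2.2, -53.6]), np.float64(0.0)]
(np.float64(-98.0674495428297), -60, np.float64(66.4632636919555), 55) [array([ -0.7, -51.8, -57.9,   2.2, -49. ]), np.float64(0.0)]
at [-102.9   -4.6  156.6] phi 62.0
[18.5, -55.3, -2.8] [0.01, -0.122, 0.004] n 2.0
[46.4, 0.0, 62.7] [0.0, 0.0, 0.0] n 2.0
[-16.4, 0.0, 18.3] [0.0, 0.0, 0.0] n 1.0
0.0 [array([ -1., -49., -56.,   2., -48.]), np.float64(0.0)]
0.0 [array([ -1., -48., -54.,   2., -49.]), np.float64(0.0)]
0.0 [array([ -1., -48., -53.,   2., -50.]), np.float64(0.0)]
0.0 [array([ -1., -46., -51.,   2., -51.]), np.float64(0.0)]
0.0 [array([ -1., -45., -48.,   2., -51.]), np.float64(0.0)]
0.0 [array([ -1., -43., -46.,   2., -52.]), np.float64(0.0)]
0.0 [array([ -1., -41
[... 591 characters left out ...]
 [-98.1 -60.   66.5] phi 55.0
[-11.6, 0.0, 4.4] [0.0, 0.0, 0.0] n 1.0
[-10.6, 0.0, -10.2] [0.0, 0.0, 0.0] n 1.0
[-11.7, 0.0, -9.1] [0.0, 0.0, 0.0] n 1.0
[-12.7, 0.0, -7.9] [0.0, 0.0, 0.0] n 1.0
[-13.6, 0.0, -6.5] [0.0, 0.0, 0.0] n 1.0
[-14.3, 0.0, -5.1] [0.0, 0.0, 0.0] n 1.0
[-14.9, 0.0, -3.7] [0.0, 0.0, 0.0] n 1.0
[-15.4, 0.0, -2.2] [0.0, 0.0, 0.0] n 1.0
[-13.8, 0.0, -1.4] [0.0, 0.07, 0.0] n 1.0
[-13.0, 0.0, -2.9] [0.0, 0.105, 0.0] n 1.0
[-13.0, 0.0, -3.0] [0.0, 0.105, 0.0] n 1.0
[-12.9, 0.0, -3.1] [0.0, 0.105, 0.0] n 1.0
[-12.9, 0.0, -3.2] [0.0, 0.105, 0.0] n 1.0
[-12.9, 0.0, -3.2] [0.0, 0.105, 0.0] n 1.0
[-12.9, 0.0, -3.3] [0.0, 0.105, 0.0] n 1.0
[-14.3, 0.0, -2.7] [0.0, 0.052, 0.0] n 1.0
```

>>> drive_tool:
  moves:
    - {"tx":9,"ty":-28,"tz":-1,"wx":0,"wy":-0.06,"wz":0,"jaw":0}
    - {"tx":9,"ty":-28,"tz":-1,"wx":0.01,"wy":-0.06,"wz":0,"jaw":0}
    - {"tx":0,"ty":0,"tz":0,"wx":0,"wy":0,"wz":0,"jaw":0}

```text
time: 5.78
tool_pos: [0.4059, -0.214, 0.1456]
tcp_rot: [-180.0, 35.0, 176.4]
force: [0.1, 0.9, -0.9]
grip_width: -0.0002
grip_force: 0.0
```

Run:
```python
from h import *
rows([(-122,-60,72,55),(-98,-60,66.5,55)])
```

```text
at [-122.9  -63.6  145.6] phi 55.0
[41.4, 3.7, 60.8] [-0.001, -0.0, -0.0] n 2.0
[-16.5, 0.0, 18.3] [0.0, 0.0, 0.0] n 1.0
```

>>> drive_tool:
  moves:
    - {"tx":21,"ty":2,"tz":30,"wx":0,"wy":0,"wz":0,"jaw":0}
    - {"tx":20,"ty":1,"tz":30,"wx":0,"wy":0,"wz":0,"jaw":0}
    - {"tx":0,"ty":0,"tz":0,"wx":0,"wy":0,"wz":0,"jaw":0}
    - {"tx":-16,"ty":0,"tz":18,"wx":0,"wy":0,"wz":0,"jaw":0}
    - {"tx":0,"ty":0,"tz":0,"wx":0,"wy":0,"wz":0,"jaw":0}

```text
time: 6.2
tool_pos: [0.4347, -0.2093, 0.0696]
tcp_rot: [-179.9, 34.9, 176.9]
force: [-1.9, 0.9, -0.6]
grip_width: -0.0003
grip_force: 0.0
```

Run:
```python
from h import *
rows([(-87,-60,72,55)])
```

```text
at [-94.5 -57.2  69.6] phi 55.1
[-7.5, -2.8, 2.3] [0.002, -0.002, 0.006] n 1.0
```

>>> drive_tool:
  moves:
    - {"tx":-7,"ty":0,"tz":5,"wx":0,"wy":0,"wz":0,"jaw":0}
    - {"tx":-10.6,"ty":0,"tz":-10.2,"wx":0,"wy":0,"wz":0,"jaw":0}
    - {"tx":-11.7,"ty":0,"tz":-9.1,"wx":0,"wy":0,"wz":0,"jaw":0}
    - {"tx":0,"ty":0,"tz":0,"wx":0,"wy":0,"wz":0,"jaw":0}

```text
time: 6.53
tool_pos: [0.4502, -0.2107, 0.1032]
tcp_rot: [-179.8, 35.1, 176.9]
force: [-2.4, -0.2, 0.1]
grip_width: 0.0001
grip_force: 0.9
```

Run:
```python
from h import *
import cv2
print(boxpose()[0],under(.365,55,-60,s=18))
w=get_image("wrist");a=get_image("scene")
cv2.imwrite("pics/w3.png",np.hstack([cv2.resize(w,(400,300)),cv2.resize(a[130:280,210:410],(400,300),interpolation=2)])[:,:,::-1])
```

```text
[-78.90796364 -57.63930968 103.17313789] (np.float64(-78.80807913897284), -60, np.float64(98.08770362674476), 55)
```

View pics/w3.png

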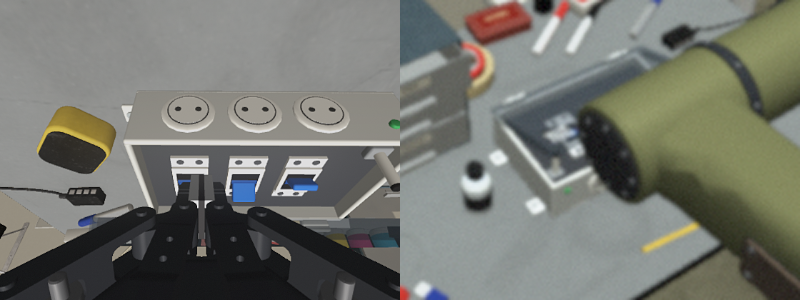

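The wrist camera now sees the box interior clear of the cover, with the plunger standing at the right edge, so the cover rides on the fingertips. I continue the arc.

>>> drive_tool:
  moves:
    - {"tx":-12.7,"ty":0,"tz":-6.0,"wx":0,"wy":0,"wz":0,"jaw":0}
    - {"tx":-13.6,"ty":0,"tz":-5.5,"wx":0,"wy":0,"wz":0,"jaw":0}
    - {"tx":-14.3,"ty":0,"tz":-4.5,"wx":0,"wy":0,"wz":0,"jaw":0}
    - {"tx":-14.9,"ty":0,"tz":-3.5,"wx":0,"wy":0,"wz":0,"jaw":0}
    - {"tx":0,"ty":0,"tz":0,"wx":0,"wy":0,"wz":0,"jaw":0}

```text
time: 7.05
tool_pos: [0.485, -0.2123, 0.1498]
tcp_rot: [-179.8, 35.3, 176.9]
force: [-1.1, -0.3, 1.1]
grip_width: -0.0002
grip_force: 0.3
```

Run:
```python
from h import *
p,R=boxpose();print(p)
for t in(.6,.7,.8,.9):print(t,np.round(under(t,55,-60,s=24),1))
L=[under(t,55 if t<.9 else round(min(55+(t-.9)*60,98)),-58,s=26) for t in np.arange(.9,1.75,.1)]
rows(L)
```

```text
[-44.06792034 -57.16647278 149.83383593]
0.6 [-61.1 -60.  127.4  55. ]
0.7 [-52.7 -60.  140.8  55. ]
0.8 [-43.  -60.  153.3  55. ]
0.9 [-32.1 -60.  164.7  55. ]
at [-44.1 -57.2 149.8] phi 54.7
[-18.3, -0.9, -3.2] [0.001, 0.004, 0.006] n 1.0
[-13.1, 0.0, -2.8] [0.0, 0.105, 0.0] n 1.0
[-13.1, 0.0, -2.9] [0.0, 0.105, 0.0] n 1.0
[-13.1, 0.0, -3.0] [0.0, 0.105, 0.0] n 1.0
[-13.0, 0.0, -3.1] [0.0, 0.105, 0.0] n 1.0
[-13.0, 0.0, -3.1] [0.0, 0.105, 0.0] n 1.0
[-13.0, 0.0, -3.2] [0.0, 0.105, 0.0] n 1.0
[-13.0, 0.0, -3.3] [0.0, 0.105, 0.0] n 1.0
[-15.2, 0.0, -2.3] [0.0, 0.017, 0.0] n 1.0
```

>>> drive_tool:
  moves:
    - {"tx":-18,"ty":0,"tz":-3,"wx":0,"wy":0,"wz":0,"jaw":0}
    - {"tx":-13,"ty":0,"tz":-3,"wx":0,"wy":0.1,"wz":0,"jaw":0}
    - {"tx":-13,"ty":0,"tz":-3,"wx":0,"wy":0.1,"wz":0,"jaw":0}
    - {"tx":-13,"ty":0,"tz":-3,"wx":0,"wy":0.1,"wz":0,"jaw":0}
    - {"tx":0,"ty":0,"tz":0,"wx":0,"wy":0,"wz":0,"jaw":0}

```text
time: 7.47
tool_pos: [0.5291, -0.2145, 0.1846]
tcp_rot: [-179.9, 17.3, 176.9]
force: [-0.9, -1.3, -3.5]
grip_width: 0.0002
grip_force: 0.0
```

Run:
```python
from h import *
p,R=boxpose();print(p)
for t in(1.1,1.2,1.3):print(t,np.round(under(t,72,-60,s=26),1))
L=[under(t,round(min(55+(t-.9)*60,98)),-58,s=28) for t in np.arange(1.3,1.75,.1)]
rows(L)
```

```text
[ 5.62437033e-02 -5.66440122e+01  1.84566587e+02]
1.1 [-14.3 -60.  181.9  72. ]
1.2 [ -0.5 -60.  189.6  72. ]
1.3 [ 14.  -60.  195.9  72. ]
at [ 1.000e-01 -5.660e+01  1.846e+02] phi 72.7
[-13.3, -1.4, -6.2] [-0.001, 0.11, 0.006] n 1.0
[-12.8, 0.0, -3.2] [0.0, 0.105, 0.0] n 1.0
[-12.8, 0.0, -3.2] [0.0, 0.105, 0.0] n 1.0
[-12.8, 0.0, -3.3] [0.0, 0.105, 0.0] n 1.0
[-15.2, 0.0, -2.3] [0.0, 0.017, 0.0] n 1.0
```

>>> drive_tool:
  moves:
    - {"tx":-13,"ty":0,"tz":-5,"wx":0,"wy":0.1,"wz":0,"jaw":0}
    - {"tx":-13,"ty":0,"tz":-3,"wx":0,"wy":0.1,"wz":0,"jaw":0}
    - {"tx":-13,"ty":0,"tz":-3,"wx":0,"wy":0.1,"wz":0,"jaw":0}
    - {"tx":-13,"ty":0,"tz":-3,"wx":0,"wy":0.1,"wz":0,"jaw":0}
    - {"tx":-15,"ty":0,"tz":-2,"wx":0,"wy":0,"wz":0,"jaw":0}

```text
time: 7.88
tool_pos: [0.5903, -0.2175, 0.2052]
tcp_rot: [-179.9, -5.7, 176.8]
force: [-1.0, -0.2, -3.1]
grip_width: 0.0003
grip_force: 0.2
```

>>> drive_tool:
  moves:
    - {"tx":-6,"ty":0,"tz":0,"wx":0,"wy":0,"wz":0,"jaw":0}
    - {"tx":0,"ty":0,"tz":0,"wx":0,"wy":0,"wz":0,"jaw":0}
    - {"tx":0,"ty":0,"tz":0,"wx":0,"wy":0,"wz":0,"jaw":0}

```text
time: 8.13
tool_pos: [0.5947, -0.2185, 0.2093]
tcp_rot: [-179.9, -4.9, 176.8]
force: [0.6, 0.1, 0.2]
grip_width: -0.0
grip_force: 0.0
```

Run:
```python
from h import *
p,R=boxpose()
for t in(1.6,1.7,1.8):print(t,np.round(under(t,95,-60,s=26),1),edge(t))
rows([(-40,10,190,90),(-50,42,130,90)])
import cv2
a=get_image("scene");w=get_image("top")
cv2.imwrite("pics/w4.png",np.hstack([cv2.resize(w[100:280,200:420],(400,327)),cv2.resize(a[100:280,190:410],(400,327),interpolation=2)])[:,:,::-1])
```

```text
1.6 [ 49.4 -60.  208.9  95. ] (np.float64(62.60489431987191), np.float64(233.8416357912551))
1.7 [ 65.2 -60.  209.   95. ] (np.float64(78.40970050521057), np.float64(233.99103056640115))
1.8 [ 80.9 -60.  207.6  95. ] (np.float64(94.15046308186649), np.float64(232.56183118901896))
at [ 65.8 -56.5 209.3] phi 94.9
[103.4, 67.1, 28.2] [-0.002, -0.086, 0.005] n 4.0
[10.0, 32.0, 60.0] [0.0, 0.0, 0.0] n 2.0
```

View pics/w4.png

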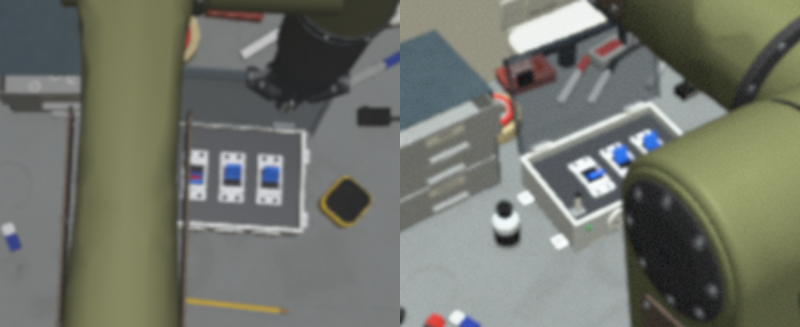

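The cover stands fully open, seen clearly behind the box, and toggle 1 is the left one with the red mark. Next is the toggle.

>>> drive_tool:
  moves:
    - {"tx":30,"ty":16,"tz":8,"wx":0,"wy":-0.086,"wz":0,"jaw":0}
    - {"tx":30,"ty":25,"tz":4,"wx":0,"wy":0,"wz":0,"jaw":0}
    - {"tx":30,"ty":25,"tz":10,"wx":0,"wy":0,"wz":0,"jaw":0}
    - {"tx":23,"ty":33,"tz":10,"wx":0,"wy":0,"wz":0,"jaw":0}
    - {"tx":0,"ty":0,"tz":40,"wx":0,"wy":0,"wz":0,"jaw":0}

```text
time: 8.65
tool_pos: [0.4905, -0.1124, 0.1492]
tcp_rot: [-180.0, 0.4, 177.0]
force: [3.2, -0.5, 2.7]
grip_width: -0.0003
grip_force: 0.0
```

Run:
```python
from h import *
rows([(-50,42,90,90),(-50,42,58,90),(-30,42,58,90),(-8,42,58,90)])
```

```text
at [-44.7  43.  149.2] phi 89.6
[5.8, -0.9, 59.1] [-0.0, 0.008, 0.008] n 2.0
[0.0, 0.0, 32.0] [0.0, 0.0, 0.0] n 1.0
[-20.0, 0.0, 0.0] [0.0, 0.0, 0.0] n 1.0
[-22.0, 0.0, 0.0] [0.0, 0.0, 0.0] n 1.0
```

>>> drive_tool:
  moves:
    - {"tx":3,"ty":0,"tz":30,"wx":0,"wy":0,"wz":0,"jaw":0}
    - {"tx":0,"ty":0,"tz":28,"wx":0,"wy":0,"wz":0,"jaw":0}
    - {"tx":0,"ty":0,"tz":20,"wx":0,"wy":0,"wz":0,"jaw":0}
    - {"tx":0,"ty":0,"tz":0,"wx":0,"wy":0,"wz":0,"jaw":0}

```text
time: 8.98
tool_pos: [0.4828, -0.1148, 0.0594]
tcp_rot: [-180.0, -0.8, 176.7]
force: [-1.1, 0.6, 0.3]
grip_width: 0.0001
grip_force: 0.0
```

Run:
```python
from h import *
rows([(-50,42,58.5,90)]);print(state()['force'])
```

```text
at [-52.2  40.   59.4] phi 90.8
[-2.3, 1.9, 0.9] [-0.001, -0.014, 0.005] n 1.0
[-1.07943492  0.57377807  0.26345238]
```

>>> drive_tool:
  moves:
    - {"tx":-12,"ty":1,"tz":0,"wx":0,"wy":0,"wz":0,"jaw":0}
    - {"tx":-10,"ty":0,"tz":0,"wx":0,"wy":0,"wz":0,"jaw":0}
    - {"tx":-10,"ty":0,"tz":0,"wx":0,"wy":0,"wz":0,"jaw":0}
    - {"tx":-8,"ty":0,"tz":0,"wx":0,"wy":0,"wz":0,"jaw":0}
    - {"tx":0,"ty":0,"tz":0,"wx":0,"wy":0,"wz":0,"jaw":0}

```text
time: 9.4
tool_pos: [0.5297, -0.1168, 0.0688]
tcp_rot: [-179.9, 0.0, 176.8]
force: [-0.1, -0.4, 0.2]
grip_width: 0.0006
grip_force: 0.0
```

>>> drive_tool:
  moves:
    - {"tx":-6,"ty":0,"tz":0,"wx":0,"wy":0,"wz":0,"jaw":0}
    - {"tx":0,"ty":0,"tz":0,"wx":0,"wy":0,"wz":0,"jaw":0}

```text
time: 9.57
tool_pos: [0.533, -0.1167, 0.0643]
tcp_rot: [-179.9, -0.4, 176.8]
force: [0.1, -0.1, 0.5]
grip_width: -0.0
grip_force: 0.0
```

>>> drive_tool:
  moves:
    - {"tx":15,"ty":0,"tz":-10,"wx":0,"wy":0,"wz":0,"jaw":0}
    - {"tx":20,"ty":0,"tz":-30,"wx":0,"wy":0,"wz":0,"jaw":0}
    - {"tx":30,"ty":0,"tz":-20,"wx":0,"wy":0,"wz":0,"jaw":0}
    - {"tx":30,"ty":0,"tz":-20,"wx":0,"wy":0,"wz":0,"jaw":0}
    - {"tx":0,"ty":0,"tz":0,"wx":0,"wy":0,"wz":0,"jaw":0}

```text
time: 9.98
tool_pos: [0.4371, -0.1117, 0.1501]
tcp_rot: [-179.9, 0.1, 176.8]
force: [1.2, -0.8, 1.3]
grip_width: 0.0001
grip_force: 0.0
```

Run:
```python
from h import *
import cv2
print(boxpose()[0])
a=get_image("scene");w=get_image("wrist")
cv2.imwrite("pics/w5.png",np.hstack([cv2.resize(w,(400,300)),cv2.resize(a[100:280,190:430],(400,300),interpolation=2)])[:,:,::-1])
```

```text
[-98.0574302   40.34207011 150.08084948]
```

View pics/w5.png

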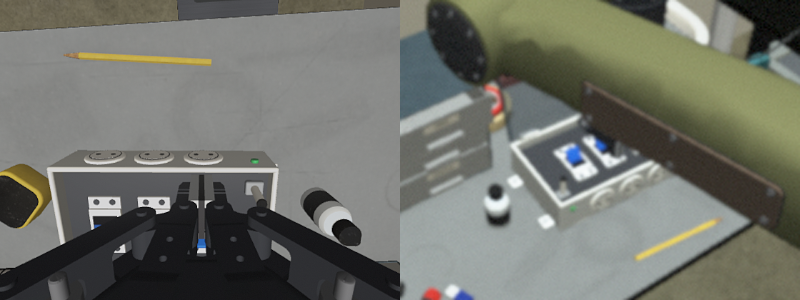

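>>> drive_tool:
  moves:
    - {"tx":0,"ty":0,"tz":-40,"wx":0,"wy":0,"wz":0,"jaw":0}
    - {"tx":0,"ty":0,"tz":-40,"wx":0,"wy":0,"wz":0,"jaw":0}
    - {"tx":0,"ty":0,"tz":-40,"wx":0,"wy":0,"wz":0,"jaw":0}
    - {"tx":-35,"ty":-20,"tz":0,"wx":0,"wy":0,"wz":0,"jaw":0}
    - {"tx":-35,"ty":-20,"tz":0,"wx":0,"wy":0,"wz":0,"jaw":0}

```text
time: 10.5
tool_pos: [0.509, -0.1551, 0.2668]
tcp_rot: [-179.9, -0.1, 176.9]
force: [1.7, 1.3, -0.7]
grip_width: 0.0
grip_force: 0.0
```

Run:
```python
from kin import *
import cv2
rows([(142,-20,270,90),(142,-20,205,90),(66,-20,205,90)])
for q in((142,-20,270),(142,-20,205)):print(ik(q,90,(0,20,10,0,-90)))
a=get_image("scene");w=get_image("wrist")
cv2.imwrite("pics/w6.png",np.hstack([cv2.resize(w,(400,300)),cv2.resize(a[100:280,190:430],(400,300),interpolation=2)])[:,:,::-1])
```

```text
[ 4.760e+00 -7.600e+00 -1.020e+00  6.000e-02 -9.666e+01 -9.785e+01] (array([-23.66637198,   1.40215766, 266.80647269]), array([[-0.99997157, -0.00741021, -0.00139575],
       [-0.00740858,  0.99997187, -0.00116992],
       [ 0.00140438, -0.00115954, -0.99999834]]))
at [-23.7   1.4 266.8] phi 90.1
[-165.5, -22.6, -3.4] [-0.001, -0.001, 0.007] n 5.0
[0.0, 0.0, 65.0] [0.0, 0.0, 0.0] n 2.0
[76.0, 0.0, -0.0] [0.0, 0.0, 0.0] n 2.0
(array([ 8.79672211e-01,  1.83365521e+01,  2.70128960e+01,  2.01492430e-15,
       -9.86763439e+01]), np.float64(7.771561172376096e-13))
(array([ 8.79672211e-01,  1.74012922e+01,  1.90893989e+01,  4.45594620e-13,
       -9.16881067e+01]), np.float64(4.8663276411619594e-12))
```

View pics/w6.png

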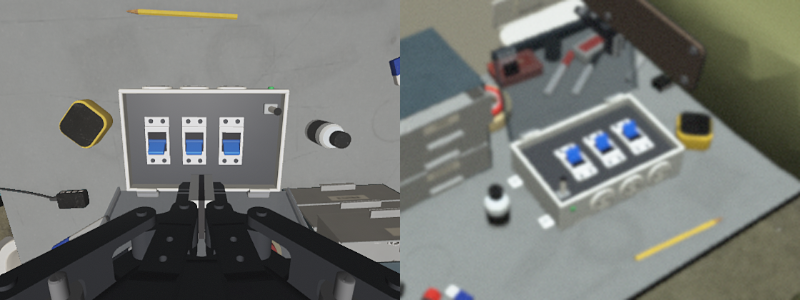

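All three toggles now lean back alike, and the cover is open. I go over its top, come down behind it and tip it forward.

>>> drive_tool:
  moves:
    - {"tx":-35,"ty":-5,"tz":-4,"wx":0,"wy":0,"wz":0,"jaw":0}
    - {"tx":-35,"ty":-5,"tz":-4,"wx":0,"wy":0,"wz":0,"jaw":0}
    - {"tx":-35,"ty":-5,"tz":0,"wx":0,"wy":0,"wz":0,"jaw":0}
    - {"tx":-35,"ty":-5,"tz":0,"wx":0,"wy":0,"wz":0,"jaw":0}
    - {"tx":-30,"ty":0,"tz":0,"wx":0,"wy":0,"wz":0,"jaw":0}

```text
time: 11.02
tool_pos: [0.6772, -0.1855, 0.2664]
tcp_rot: [-179.9, -0.7, 176.7]
force: [0.6, 0.3, 0.9]
grip_width: -0.0002
grip_force: 0.0
```

>>> drive_tool:
  moves:
    - {"tx":0,"ty":0,"tz":0,"wx":0,"wy":0,"wz":0,"jaw":0}
    - {"tx":0,"ty":0,"tz":35,"wx":0,"wy":0,"wz":0,"jaw":0}
    - {"tx":0,"ty":0,"tz":34,"wx":0,"wy":0,"wz":0,"jaw":0}
    - {"tx":0,"ty":0,"tz":0,"wx":0,"wy":0,"wz":0,"jaw":0}

```text
time: 11.35
tool_pos: [0.6719, -0.1833, 0.1889]
tcp_rot: [179.9, -1.4, 176.8]
force: [-0.1, -0.4, -3.6]
grip_width: -0.0001
grip_force: 0.0
```

Run:
```python
from h import *
rows([(66,-20,205,90)])
```

```text
at [140.7 -16.7 188.9] phi 91.4
[75.1, -3.0, -14.2] [0.001, -0.025, 0.005] n 2.0
```

>>> drive_tool:
  moves:
    - {"tx":12,"ty":0,"tz":0,"wx":0,"wy":0,"wz":0,"jaw":0}
    - {"tx":12,"ty":0,"tz":0,"wx":0,"wy":0,"wz":0,"jaw":0}
    - {"tx":12,"ty":0,"tz":0,"wx":0,"wy":0,"wz":0,"jaw":0}
    - {"tx":12,"ty":0,"tz":0,"wx":0,"wy":0,"wz":0,"jaw":0}
    - {"tx":12,"ty":0,"tz":0,"wx":0,"wy":0,"wz":0,"jaw":0}

```text
time: 11.77
tool_pos: [0.6147, -0.1813, 0.2026]
tcp_rot: [-179.9, -0.5, 176.8]
force: [0.7, -0.0, 0.1]
grip_width: 0.0003
grip_force: 0.3
```

>>> drive_tool:
  moves:
    - {"tx":10,"ty":0,"tz":0,"wx":0,"wy":0,"wz":0,"jaw":0}
    - {"tx":8,"ty":0,"tz":0,"wx":0,"wy":0,"wz":0,"jaw":0}
    - {"tx":6,"ty":0,"tz":0,"wx":0,"wy":0,"wz":0,"jaw":0}
    - {"tx":0,"ty":0,"tz":0,"wx":0,"wy":0,"wz":0,"jaw":0}
    - {"tx":0,"ty":0,"tz":0,"wx":0,"wy":0,"wz":0,"jaw":0}

```text
time: 12.18
tool_pos: [0.5912, -0.1798, 0.2019]
tcp_rot: [-179.9, -0.5, 176.8]
force: [0.5, -0.1, 0.5]
grip_width: 0.0001
grip_force: 0.0
```

Run:
```python
from h import *
import cv2
print(boxpose()[0])
a=get_image("scene");w=get_image("wrist")
cv2.imwrite("pics/w7.png",np.hstack([cv2.resize(w,(400,300)),cv2.resize(a[100:280,190:430],(400,300),interpolation=2)])[:,:,::-1])
```

```text
[ 59.88913383 -18.18105096 201.85181325]
```

View pics/w7.png

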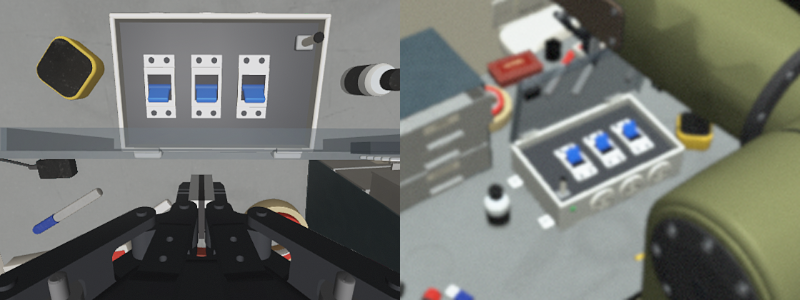

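The cover is tipped forward of upright in front of the fingers. I give it a bit more push and let it fall.

>>> drive_tool:
  moves:
    - {"tx":10,"ty":0,"tz":0,"wx":0,"wy":0,"wz":0,"jaw":0}
    - {"tx":10,"ty":0,"tz":0,"wx":0,"wy":0,"wz":0,"jaw":0}
    - {"tx":10,"ty":0,"tz":0,"wx":0,"wy":0,"wz":0,"jaw":0}
    - {"tx":0,"ty":0,"tz":0,"wx":0,"wy":0,"wz":0,"jaw":0}
    - {"tx":0,"ty":0,"tz":-20,"wx":0,"wy":0,"wz":0,"jaw":0}

```text
time: 12.7
tool_pos: [0.5601, -0.1774, 0.2176]
tcp_rot: [-180.0, -0.9, 176.8]
force: [0.4, 0.1, -0.9]
grip_width: 0.0001
grip_force: 0.0
```

>>> drive_tool:
  moves:
    - {"tx":0,"ty":0,"tz":0,"wx":0,"wy":0,"wz":0,"jaw":0}
    - {"tx":0,"ty":0,"tz":0,"wx":0,"wy":0,"wz":0,"jaw":0}
    - {"tx":0,"ty":0,"tz":0,"wx":0,"wy":0,"wz":0,"jaw":0}
    - {"tx":0,"ty":0,"tz":0,"wx":0,"wy":0,"wz":0,"jaw":0}
    - {"tx":0,"ty":0,"tz":0,"wx":0,"wy":0,"wz":0,"jaw":0}

```text
time: 13.12
tool_pos: [0.5613, -0.178, 0.2207]
tcp_rot: [-179.9, -0.6, 176.8]
force: [-0.3, 0.1, -0.4]
grip_width: 0.0003
grip_force: 0.0
```

```bash
cat > pad.py <<'E'
from kin import *
import cv2
def look():
    k=get_calibration("wrist");w=get_image("wrist")
    def pix(th):
        r=np.array([-140*np.cos(th)+2*np.sin(th)+72,98,76+140*np.sin(th)+2*np.cos(th)])
        X=k["R"]@(O+B@r/1e3)+k["t"];return np.array([foc(k)*X[0]/X[2]+k["cx"],foc(k)*X[1]/X[2]+k["cy"]])
    g=cv2.cvtColor(w,cv2.COLOR_RGB2GRAY);print("shut",pix(.01).round(),"ajar",pix(.165).round())
    for n in("cover","press_pad"):
        for r in regions_of("wrist",n)[:1]:print(n,round(r["score"],2),np.round(r["box"]))
    x,y=pix(.09).astype(int);sl=g[y-30:y+31,x-3:x+4].mean(1)
    h=g[max(y-30,0):y+31,max(x-35,0):x+36];_,_,st,c=cv2.connectedComponentsWithStats((h>175).astype(np.uint8))
    print([(s.tolist()[:4]+np.array([x-35,y-30,0,0])).tolist() for s in st[1:] if s[4]>8])
E
python3 - <<'E'
from pad import *
look();rows([(-68,98,180,90)])
E
```

```text
[ 1.920e+00  1.060e+00  2.470e+00  4.000e-02 -9.201e+01 -9.516e+01] (array([ 29.93863676, -18.20035637, 220.66460702]), array([[-0.99993341, -0.00504725, -0.01037746],
       [-0.00502955,  0.99998585, -0.00173112],
       [ 0.01038605, -0.00167881, -0.99994465]]))
shut [427.  75.] ajar [439.  75.]
cover 0.66 [ 92.  58. 447. 186.]
[[398, 66, 48, 3], [437, 76, 8, 29], [459, 82, 10, 5], [455, 92, 14, 4], [451, 101, 18, 4]]
at [ 29.9 -18.3 221.2] phi 90.6
[96.9, 116.8, 41.9] [-0.002, -0.01, 0.005] n 4.0
```

>>> drive_tool:
  moves:
    - {"tx":32,"ty":26,"tz":0,"wx":0,"wy":0,"wz":0,"jaw":0}
    - {"tx":32,"ty":26,"tz":0,"wx":0,"wy":0,"wz":0,"jaw":0}
    - {"tx":33,"ty":26,"tz":20,"wx":0,"wy":0,"wz":0,"jaw":0}
    - {"tx":20,"ty":0,"tz":20,"wx":0,"wy":0,"wz":0,"jaw":0}
    - {"tx":0,"ty":0,"tz":0,"wx":0,"wy":0,"wz":0,"jaw":0}

```text
time: 13.68
tool_pos: [0.4477, -0.0952, 0.1803]
tcp_rot: [-180.0, -0.8, 176.9]
force: [1.1, -0.2, -0.2]
grip_width: 0.0001
grip_force: 0.0
```

Run:
```python
from pad import *
look();rows([(-68,98,120,90)])
```

```text
[  13.25  -19.36  -19.72   -0.2   -90.44 -106.35] (array([-88.47753093,  57.42643794, 180.32568283]), array([[-9.99870505e-01, -7.33650623e-03, -1.43230418e-02],
       [-7.32689147e-03,  9.99972896e-01, -7.23638611e-04],
       [ 1.43279626e-02, -6.18601530e-04, -9.99897158e-01]]))
shut [334. 231.] ajar [338. 244.]
cover 0.93 [ 19. 209. 360. 158.]
press_pad 0.97 [ 20. 208. 363. 156.]
[[319, 228, 45, 4], [318, 236, 45, 3], [318, 243, 44, 4], [317, 250, 44, 4], [317, 257, 44, 4]]
at [-83.8  56.2 185.5] phi 90.4
[-16.5, 41.8, 65.3] [-0.002, -0.007, 0.005] n 2.0
```

The cover is ajar: the ribs sit at (340,244), exactly the predicted spot. Now I press it shut.

>>> drive_tool:
  moves:
    - {"tx":-8,"ty":21,"tz":10,"wx":0,"wy":0,"wz":0,"jaw":0}
    - {"tx":-9,"ty":21,"tz":25,"wx":0,"wy":0,"wz":0,"jaw":0}
    - {"tx":0,"ty":0,"tz":30,"wx":0,"wy":0,"wz":0,"jaw":0}
    - {"tx":0,"ty":0,"tz":0,"wx":0,"wy":0,"wz":0,"jaw":0}

```text
time: 14.17
tool_pos: [0.4691, -0.0551, 0.1142]
tcp_rot: [-179.9, -1.0, 176.8]
force: [-1.0, -0.8, -0.9]
grip_width: -0.0002
grip_force: 0.0
```

Run:
```python
from h import *
rows([(-68,98,105,90),(-68,98,69,90)])
```

```text
at [-69.6  98.8 114.2] phi 91.0
[-1.8, -0.8, 9.1] [-0.002, -0.017, 0.005] n 1.0
[0.0, 0.0, 36.0] [0.0, 0.0, 0.0] n 1.0
```

>>> drive_tool:
  moves:
    - {"tx":-1,"ty":0,"tz":10,"wx":0,"wy":0,"wz":0,"jaw":0}
    - {"tx":0,"ty":0,"tz":9,"wx":0,"wy":0,"wz":0,"jaw":0}
    - {"tx":0,"ty":0,"tz":9,"wx":0,"wy":0,"wz":0,"jaw":0}
    - {"tx":0,"ty":0,"tz":8,"wx":0,"wy":0,"wz":0,"jaw":0}
    - {"tx":0,"ty":0,"tz":0,"wx":0,"wy":0,"wz":0,"jaw":0}

```text
time: 14.58
tool_pos: [0.4713, -0.0562, 0.0829]
tcp_rot: [-179.9, -0.5, 176.7]
force: [0.2, 0.3, 1.3]
grip_width: 0.0001
grip_force: 0.8
```

>>> drive_tool:
  moves:
    - {"tx":0,"ty":0,"tz":4,"wx":0,"wy":0,"wz":0,"jaw":0}
    - {"tx":0,"ty":0,"tz":4,"wx":0,"wy":0,"wz":0,"jaw":0}
    - {"tx":0,"ty":0,"tz":3,"wx":0,"wy":0,"wz":0,"jaw":0}
    - {"tx":0,"ty":0,"tz":2,"wx":0,"wy":0,"wz":0,"jaw":0}
    - {"tx":0,"ty":0,"tz":0,"wx":0,"wy":0,"wz":0,"jaw":0}

```text
time: 15.0
tool_pos: [0.4717, -0.0561, 0.0707]
tcp_rot: [-179.9, -0.4, 176.8]
force: [-0.6, -1.9, 3.5]
grip_width: -0.0001
grip_force: 1.8
```

>>> drive_tool:
  moves:
    - {"tx":0,"ty":0,"tz":1.5,"wx":0,"wy":0,"wz":0,"jaw":0}
    - {"tx":0,"ty":0,"tz":0,"wx":0,"wy":0,"wz":0,"jaw":0}
    - {"tx":0,"ty":0,"tz":0,"wx":0,"wy":0,"wz":0,"jaw":0}

```text
time: 15.25
tool_pos: [0.4716, -0.0559, 0.0692]
tcp_rot: [-179.9, -0.4, 176.8]
force: [0.8, -2.8, 3.3]
grip_width: -0.0001
grip_force: 1.9
```

>>> drive_tool:
  moves:
    - {"tx":0,"ty":0,"tz":-8,"wx":0,"wy":0,"wz":0,"jaw":0}
    - {"tx":0,"ty":0,"tz":-20,"wx":0,"wy":0,"wz":0,"jaw":0}
    - {"tx":0,"ty":0,"tz":-35,"wx":0,"wy":0,"wz":0,"jaw":0}
    - {"tx":18,"ty":-40,"tz":-35,"wx":0,"wy":0,"wz":0,"jaw":0}
    - {"tx":0,"ty":0,"tz":-13,"wx":0,"wy":0,"wz":0,"jaw":0}

```text
time: 15.67
tool_pos: [0.4567, -0.0862, 0.175]
tcp_rot: [-179.9, -0.3, 176.7]
force: [-0.2, 0.1, 1.3]
grip_width: 0.0001
grip_force: 0.0
```

>>> drive_tool:
  moves:
    - {"tx":0,"ty":0,"tz":0,"wx":0,"wy":0,"wz":0,"jaw":0}
    - {"tx":0,"ty":0,"tz":0,"wx":0,"wy":0,"wz":0,"jaw":0}
    - {"tx":0,"ty":0,"tz":0,"wx":0,"wy":0,"wz":0,"jaw":0}

```text
time: 15.92
tool_pos: [0.4565, -0.0839, 0.1695]
tcp_rot: [-179.9, -0.7, 176.8]
force: [-0.2, -0.6, -1.2]
grip_width: 0.0002
grip_force: 0.0
```

Run:
```python
from pad import *
look()
```

```text
[  14.51  -18.42  -20.14   -0.15  -88.92 -107.73] (array([-80.44171213,  69.26959916, 169.49645203]), array([[-9.99920675e-01, -5.27874249e-03, -1.14358824e-02],
       [-5.26796160e-03,  9.99985651e-01, -9.72642651e-04],
       [ 1.14408527e-02, -9.12321706e-04, -9.99934135e-01]]))
shut [321. 226.] ajar [324. 239.]
cover 0.76 [ 13. 194. 346. 171.]
press_pad 0.79 [ 15. 193. 345. 170.]
[[301, 208, 44, 4], [301, 216, 44, 4], [301, 224, 44, 3], [301, 232, 43, 3], [301, 239, 43, 4]]
```

The ribs now sit at (323,225), which matches the prediction for shut (321,226). With nothing pressing on it, the catch must be holding the cover. Signing off.

```bash
python3 -c "
from bench import *
print(sign_off())"
```

```text
the job is handed in; nothing more can be done
None
```

The tripped breaker (the left one) is switched on like its neighbours, the cover is shut with the catch holding it, and the job is handed in at about 16 s; I saw no verdict.

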